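# Draw the socket former from a cast post base with the puller key

### The job

The post base has set, so draw its wooden former: take the puller key from its stand, lower its cross pin right through the slot in the former's steel plate, and turn the key about a quarter turn so that the pin locks under the plate. Pull the former straight up out of the socket with the key, keep it upright, stand it well on the rubber mat, and let go, leaving the key standing in it.

Things in the scene. Friction and masses are not known exactly. Their poses are not given: they have to be found in the camera images.
- key_handle (a point): Centre of the flat cross handle of the puller key (steel, 119 mm long, 0.2 kg), which stands upright in the slot of a wooden stand, 104 x 66 x 50 mm. The handle is 78 mm (x) by 15 mm (y) by 30 mm (z): pinch its two large faces, across y, from above. z points up the shank, which is 13 mm thick under the handle. Lift the key 35 mm to clear the stand.
- key_shoulder (a point): Centre of the underside of the key's round shoulder, 40 mm across, 73 mm below the handle's centre. It rests on the stand's top at the start. The shank below it is 11 mm thick and ends 31 mm below this point.
- key_pin (a point): Centre of the round cross pin on the key's shank, 21 mm below the shoulder's underside. The pin is 10 mm thick and 34 mm long and lies parallel to the handle; x runs along pin and handle, z up the shank.
- former_top (a point): Centre of the top of the former, a round wooden plug 68 mm across and 69 mm tall in the post base's socket; only its steel plate, 46 x 44 mm, stands 3 mm proud. A slot 38 mm long (x) and 15 mm wide (y) goes through the plate, centred here. z is the former's axis, up at the start. Mass 0.3 to 0.6 kg.
- former_lock (a point): Point on the former's axis at the underside of its plate, 12 mm below former_top. Below is a round chamber, 44 mm across, where the pin turns freely either way (shoulder on the plate: pin 4 mm below the underside). Turned 90 degrees, give or take 10, the pin when pulled rises into a 5 mm deep cross groove in the underside, so the key rises 9 mm before it lifts the former.
- former: The former; its origin is the centre of its flat underside, 63 mm across, 69 mm below former_top and 14 mm above the table at the start.
- base_top (a point): Centre of the top face of the post base: a fixed cast plinth, 150 x 150 mm (170 x 170 mm at its foot) and 80 mm high. In its middle is the round socket for the former, 71 mm across (1.5 mm play all round the former) and 66 mm deep. z up.
- mat_top (a point): Centre of the top of the black ribbed rubber mat, 160 x 160 mm and 4 mm thick, fixed on the table; x and y along its edges, z up.
There are look-alikes about, which are no part of the job. Leave any turquoise look-alike of the former alone.

How it is judged:
By the outcome, as a careful person would: the job done as asked, in the order asked, and still so for the second after the job is handed in, with the robot touching nothing.
It also fails if it takes over 58 s, if anything falls off the work surface, if the arm or the gripper's body presses on something with over 40 N, if the wrist force passes 120 N, or if a joint passes its speed limit or range.

### The arm

A 6-joint arm with a two-finger parallel gripper is mounted at the origin on a cart in front of the work surface, level with it; the furniture and walls round the work are solid. World frame = base frame: x ahead of the robot, y to its left, z up, the work surface at z = 0. Lengths are in mm, angles in degrees, forces in N, time in s.
With the tool pointing down it reaches from about 350 to 850 mm from the base axis. Payload 8.1 kg.
Tool frame: the origin (TCP) lies midway between the tips of the shut fingers; the grasp point (between the pads) lies 19 mm behind it; z points along the fingers, y is the direction in which the jaws open and shut (so a half turn about z gives the same grasp; the last joint's range is limited). The gripper opens to 85 mm and grips with 20 to 120 N. Pads are 22 mm wide; open, the fingers measure 114 mm over their backs; the gripper's body (76 mm by 85 mm) begins 54 mm behind the grasp point. The pads swing forward as they close: fully open they stand 13 mm farther back than shut.
Start: joints at [65.867, 7.471, 85.268, -0, 87.261, -4.893], TCP at [197.693, 566.5, 231.292] pointing down, gripper open.
Joint ranges: [-169.43, 169.43], [-51.17, 129.36], [1.28, 143.12], [-76.62, 256.62], [0, 156.53], [-152.29, 152.29]. Speed limits (degrees/s): [136.94, 136.94, 159.86, 180, 180, 180].

### API

Orientations are given as [roll, pitch, yaw] about the fixed x, y, z axes, in that order (R = Rz(yaw) Ry(pitch) Rx(roll)).
In Python, from bench import telemetry, snapshot, camera_params, job gives the robot as it stands. The module is installed in compiled form; this text tells all that it offers.
- The arm moves only by the shell command python3 -m jog 'ROWS' [FORCE]. ROWS is JSON, a list that holds one entry, the list of rows, each a list of 7 numbers: the shift along the tool's x, y, z in units of 50 mm (1.0 is 50 mm), then the turn, a rotation vector about the tool's x, y, z in units of 2 pi rad (1.0 is 2 pi rad), then the opening, from 0 (shut) to 1 (fully open). In form: [[[dx, dy, dz, rx, ry, rz, claw], ...]]. A call has 1 to 12 rows; each row shifts and turns the commanded pose from where the row before left it, along the tool's axes as they then stand; what a row does not reach is not made up. A row lasts 1/8 s, in which the tool goes at most 62.5 mm and 10.7 degrees, less where a joint would pass 70% of its speed; a pose out of reach is approached as far as the arm can. A call with a number of a shift or a turn outside -1 to 1 is refused whole. A call with a gripper value outside its range is refused whole. The fingers move at their own pace and stop on an object; FORCE is the grip in N (left out, the last holds). Time passes only in rows, so rows that do not move let the fingers close. It gives the time, the measured TCP pose, the force and the opening at its end, in the units of the state.
- telemetry.sense(): the state, without advancing time (a new reading comes with each control period).
- snapshot(name): name is "side" or "top" or "wrist"; returns (picture, depth): 420x560x3 uint8, red, green, blue; 420x560 float32, mm along the optical axis (not along the pixel's ray), 0 where there is no reading.
- camera_params(name): a dict with "K" (3x3 intrinsics, pixels), "D" ([k1, k2, p1, p2, k3] as OpenCV has them; the pictures are not rectified), "extrinsics" (4x4, takes a point from camera to world coordinates). Camera axes: x right, y down, z forward; pixel columns grow to the right and rows downward; lengths in mm; the calibration is good to about 2 mm. A picture is of the moment at which its call begins: read the wrist's pose just before it. camera_params takes no time and is no camera call; for the wrist camera it gives the pose at the moment of the call.
- job.hand_in(): hands the job in, once; it reports no verdict.
The state is a dict: "time": time; "joint_pos": joint angles; "qd": joint speeds; "joint_efforts": joint torques, N m; "tool_pos": TCP position; "tcp_rot": TCP orientation; "ft_force": force on the tool from outside, world axes, zero at the start; "wrist_torque": the same for the moment, N m; "finger_gap": finger opening in mm.
Only numpy, scipy, OpenCV 4.12 (cv2) and the standard library are available. Lean on these libraries where they do the work, as an engineer would, in place of code of your own. Each camera call takes 0.05 s, during which the arm holds its last target. There are 200 camera calls.

## Working session

There is one attempt and no reset: what is moved stays moved. The work goes in short steps, Python scripts to look and compute and a shell command to move; the robot and the scene stay as the last step left them, time stands still between calls to the robot, and variables do not carry over. Pictures are saved under pics/ and viewed, about 8 in all and at most 12, crops included, and the job is handed in when it is done.

```bash
mkdir -p pics; cat > h.py <<'E'
import numpy as np,cv2
from bench import telemetry,snapshot,camera_params,job
def take(n,tag):
    P=camera_params(n); im,d=snapshot(n); cv2.imwrite(f'pics/{tag}.png',im[:,:,::-1]); np.savez(f'pics/{tag}.npz',im=im,d=d,K=P['K'],D=P['D'],E=P['extrinsics'])
def px(tag,u,v,z=None,r=1):
    f=np.load(f'pics/{tag}.npz'); n=cv2.undistortPoints(np.array([[[u,v]]],float),f['K'],f['D'])[0,0]
    ray=np.array([n[0],n[1],1]); E=f['E']
    if z is None:
        w=f['d'][int(round(v))-r:int(round(v))+r+1,int(round(u))-r:int(round(u))+r+1]; d=np.median(w[w>0]) if (w>0).any() else 0
    else:
        a=E[:3,:3]@ray; d=(z-E[2,3])/a[2]
    return E[:3,:3]@(ray*d)+E[:3,3]
def proj(tag,p):
    f=np.load(f'pics/{tag}.npz');E=np.linalg.inv(f['E']);return cv2.projectPoints(np.array([p],float),cv2.Rodrigues(E[:3,:3])[0],E[:3,3],f['K'],f['D'])[0][0,0]
def crop(tag,u0,v0,w,h,s,out):
    im=cv2.imread(f'pics/{tag}.png')[v0:v0+h,u0:u0+w]; cv2.imwrite(f'pics/{out}.png',cv2.resize(im,None,fx=s,fy=s,interpolation=cv2.INTER_CUBIC))
E
python3 - <<'E'
from h import *
print(telemetry.sense())
for n in('top','side','wrist'):take(n,n+'0')
a=[cv2.imread(f'pics/{n}0.png') for n in('top','side')]
cv2.imwrite('pics/m0.png',cv2.resize(np.hstack(a),(800,300)))
for n in('top','side','wrist'):print(n,camera_params(n)['extrinsics'].round(2).tolist(),camera_params(n)['K'].round(0).tolist())
E
```

```text
{'time': 0.0, 'joint_pos': array([ 6.58675699e+01,  7.51471670e+00,  8.53291749e+01,  5.28870937e-04,
        8.72617802e+01, -4.89123576e+00]), 'qd': array([-0.03030639,  0.02861037, -0.10009136,  0.05934386,  0.01445255,
        0.03642399]), 'joint_efforts': array([-5.93893310e-04, -5.69443381e+01, -5.00524735e+01, -4.33062405e-04,
        1.60005817e-02, -1.55741992e-05]), 'tool_pos': array([197.45989534, 565.99608004, 230.24951501]), 'tcp_rot': array([-1.79894758e+02, -9.53634383e-03,  1.60758771e+02]), 'ft_force': array([-0.51311426,  0.46326731,  0.72776151]), 'wrist_torque': array([-0.05566108,  0.00587748, -0.01498763]), 'finger_gap': 85.2912409305463}
top [[0.02, -0.99, 0.12, 405.28], [-1.0, -0.02, -0.03, 13.31], [0.03, -0.12, -0.99, 1228.19], [0.0, 0.0, 0.0, 1.0]] [[477.0, 0.0, 282.0], [0.0, 477.0, 219.0], [0.0, 0.0, 1.0]]
side [[0.96, -0.07, 0.27, 315.57], [-0.28, -0.33, 0.9, -831.9], [0.02, -0.94, -0.34, 406.65], [0.0, 0.0, 0.0, 1.0]] [[379.0, 0.0, 281.0], [0.0, 379.0, 206.0], [0.0, 0.0, 1.0]]
wrist [[0.33, 0.91, 0.26, 131.9], [0.94, -0.32, -0.09, 589.9], [-0.0, 0.28, -0.96, 372.69], [0.0, 0.0, 0.0, 1.0]] [[293.0, 0.0, 278.0], [0.0, 293.0, 211.0], [0.0, 0.0, 1.0]]
```

View pics/top0.png

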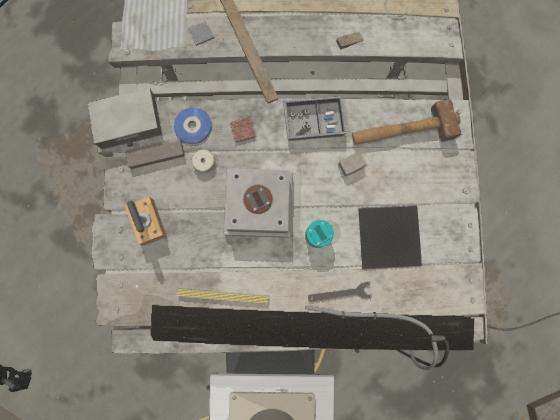

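View pics/side0.png

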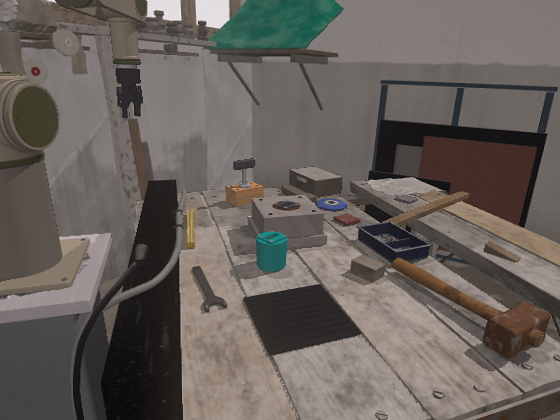

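The top view shows the key in its orange stand near (142,218), the base with its brown former at (258,199), the turquoise look-alike at (320,234) and the mat at (390,237). In the side view the key handle is at (244,163) and the former top at (287,205).

```bash
python3 - <<'E'
from h import *
crop('top0',110,180,70,75,5,'c1');crop('top0',220,160,75,75,5,'c2')
a=cv2.imread('pics/c1.png');b=cv2.imread('pics/c2.png');cv2.imwrite('pics/c12.png',np.hstack([a,b]))
print(a.shape,b.shape)
for n,p in dict(handleL=(131,207),mid=(138,217),stand=(143,220),former=(258,199),mat=(390,237)).items():print(n,px('top0',*p))
for c in [(360,208),(418,206),(421,265),(362,269)]:print(px('top0',*c,z=4))
for c in [(244,163),(287,205),(300,317)]:print('s',px('side0',*c))
E
```

```text
(375, 350, 3) (375, 375, 3)
handleL [559.62951158 336.72036398 135.64239566]
mid [537.02044747 320.05958481 130.6982996 ]
stand [537.24248829 324.34607779  68.79697188]
former [599.53214583  42.28054182  39.04442206]
mat [ 512.23392856 -303.64326773    2.39524046]
[ 587.01436708 -223.79528478    4.        ]
[ 595.75164228 -380.63569007    4.        ]
[ 439.62309911 -386.30955004    4.        ]
[ 427.99198981 -228.71134967    4.        ]
s [534.18688859 321.97121413 125.88729083]
s [589.76777392  34.8622956   81.54687612]
s [ 509.44017297 -313.55684039    3.45262742]
```

View pics/c12.png

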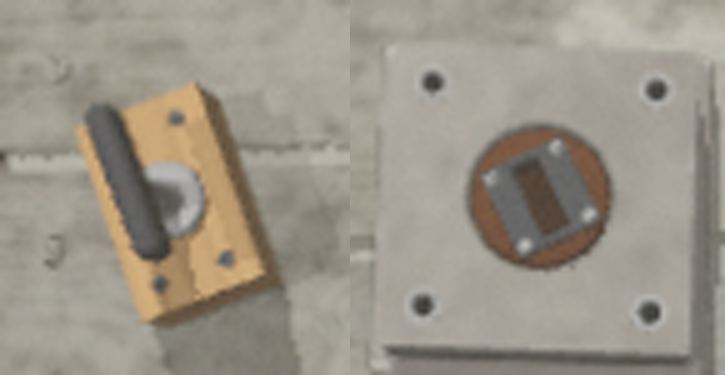

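```bash
cat >> h.py <<'E'
from scipy.spatial.transform import Rotation as R
def rel(p,yaw=None):
    s=telemetry.sense(); r=R.from_euler('xyz',s['tcp_rot'],degrees=True)
    d=r.inv().apply(np.array(p)-s['tool_pos']); o=None
    if yaw is not None: o=((r.inv()*R.from_euler('xyz',[180,0,yaw],degrees=True)).as_rotvec()/(2*np.pi)).round(4)
    print('t',round(s['time'],2),'pos',s['tool_pos'].round(1),'rot',s['tcp_rot'].round(2),'F',s['ft_force'].round(1),'gap',round(s['finger_gap'],1),'| shift',(d/50).round(3),'turn',o)
E
python3 - <<'E'
from h import *
a=px('top0',130,201.6,z=138);b=px('top0',140.4,231,z=138);print(a,b,(a+b)/2,np.degrees(np.arctan2(*(a-b)[1::-1])))
print('former',px('top0',258.2,199,z=83))
rel([(a+b)[0]/2,(a+b)[1]/2,240],199.5)
E
```

```text
[571.98453533 339.15819564 138.        ] [503.65389322 310.66677507 138.        ] [537.81921428 324.91248535 138.        ] 22.634381187206426
former [592.36134467  40.72391004  83.        ]
t 0.15 pos [197.5 566.1 230.5] rot [-1.7992e+02 -1.0000e-02  1.6076e+02] F [ 0.  -0.3 -0.3] gap 85.5 | shift [-8.016 -2.312 -0.188] turn [-2.000e-04 -1.000e-04 -1.076e-01]
```

```bash
python3 -m jog '[[[-0.8,-0.23,-0.02,0,0,0,1],[-0.8,-0.23,-0.02,0,0,0,1],[-0.8,-0.23,-0.02,0,0,0,1],[-0.8,-0.23,-0.02,0,0,0,1],[-0.8,-0.23,-0.02,0,0,0,1],[-0.8,-0.23,-0.02,0,0,0,1],[-0.8,-0.23,-0.02,0,0,0,1],[-0.8,-0.23,-0.02,0,0,0,1],[-0.8,-0.23,-0.02,0,0,0,1],[-0.8,-0.23,-0.02,0,0,0,1]]]' 100
python3 -m jog '[[[0,0,0,0,0,-0.023,1],[0,0,0,0,0,-0.023,1],[0,0,0,0,0,-0.023,1],[0,0,0,0,0,-0.023,1],[0,0,0,0,0,-0.023,1],[0,0,0,0,0,0,1],[0,0,0,0,0,0,1]]]'
python3 - <<'E'
from h import *
take('wrist','w1'); rel([537.8,324.9,104],202.6)
E
```

```text
time: 1.4
tool_pos: [538.3, 325.1, 240.9]
tcp_rot: [-180.0, -0.0, 160.8]
ft_force: [0.3, -0.1, 0.2]
finger_gap: 85.6
time: 2.28
tool_pos: [537.4, 326.1, 241.1]
tcp_rot: [-180.0, -0.0, -158.0]
ft_force: [-1.5, 0.0, -0.2]
finger_gap: 85.5
t 2.33 pos [537.4 326.1 241.1] rot [-1.8000e+02 -2.0000e-02 -1.5799e+02] F [ 0.4 -0.5  0.1] gap 85.2 | shift [ 0.    -0.025  2.742] turn [-0.     -0.     -0.0016]
```

View pics/w1.png

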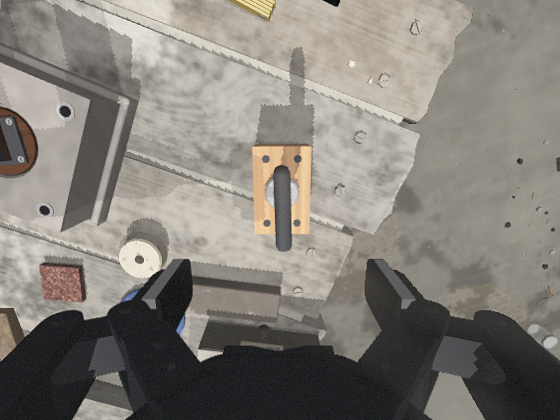

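The wrist picture shows the key: handle from (281,168) to (284,248), with the shoulder disk behind it at (282,190). Part of the former plate is at the left edge.

```bash
python3 - <<'E'
from h import *
f=np.load('pics/w1.npz')
for z in(128,138):
  a=px('w1',281.3,168,z=z);b=px('w1',284,248,z=z);print(z,a,b,(a+b)/2,np.linalg.norm(a-b),np.degrees(np.arctan2(*(b-a)[1::-1])))
for v in(180,200,220,240):print(px('w1',283,v))
print(px('w1',260,210),px('w1',305,210))
# triangulate handle centre: wrist vs top
def ray(t,u,v):
  o=np.load(f'pics/{t}.npz')['E'][:3,3];p=px(t,u,v,z=100);return o,(p-o)/np.linalg.norm(p-o)
def tri(*r):
  A=sum(np.eye(3)-np.outer(d,d) for o,d in r);return np.linalg.solve(A,sum((np.eye(3)-np.outer(d,d))@o for o,d in r))
print('tri',tri(ray('w1',282.7,208),ray('top0',135.2,216.3)),tri(ray('w1',282.7,208),ray('side0',244.5,160)))
E
```

```text
128 [503.55822425 315.62126985 128.        ] [572.21063852 346.38929671 128.        ] [537.88443138 331.00528328 128.        ] 75.23181150402334 24.1405428951405
138 [502.35681989 315.02451419 138.        ] [568.32002461 344.58731509 138.        ] [535.33842225 329.80591464 138.        ] 72.28487790449799 24.140542895140474
[511.16728999 320.17013944 138.2239788 ]
[527.44440838 326.85760601 137.41511476]
[544.2176634  333.73461363 137.46452379]
[561.56882673 340.84463    137.77781612]
[568.44187252 315.68036742  49.57937586] [548.37164745 365.04822345  49.84887497]
tri [540.91331995 332.53478663 110.66036954] [536.27399893 329.69098799 133.44108276]
```

```bash
python3 - <<'E'
from h import *
rel([536,329,104],203.6)
E
```

```text
t 2.33 pos [537.4 326.1 241.1] rot [-1.8000e+02 -2.0000e-02 -1.5799e+02] F [ 0.4 -0.5  0.1] gap 85.2 | shift [0.003 0.065 2.742] turn [-0.     -0.     -0.0044]
```

```bash
python3 -m jog '[[[0,0.065,0.5,0,0,-0.0044,1],[0,0,0.6,0,0,0,1],[0,0,0.6,0,0,0,1],[0,0,0.6,0,0,0,1],[0,0,0.44,0,0,0,1],[0,0,0,0,0,0,0.6],[0,0,0,0,0,0,0.3],[0,0,0,0,0,0,0],[0,0,0,0,0,0,0],[0,0,0,0,0,0,0],[0,0,0,0,0,0,0],[0,0,0,0,0,0,0]]]' 110
python3 -m jog '[[[0,0,0,0,0,0,0],[0,0,0,0,0,0,0],[0,0,0,0,0,0,0]]]'
```

```text
time: 3.82
tool_pos: [537.0, 329.8, 105.8]
tcp_rot: [180.0, 0.1, -156.3]
ft_force: [-0.5, 1.3, 6.7]
finger_gap: 13.6
time: 4.2
tool_pos: [537.1, 329.8, 105.9]
tcp_rot: [180.0, 0.1, -156.3]
ft_force: [-1.0, 1.3, 5.1]
finger_gap: 13.8
```

```bash
python3 -m jog '[[[0,0,-0.2,0,0,0,0],[0,0,-0.4,0,0,0,0],[0,0,-0.5,0,0,0,0],[0,0,-0.5,0,0,0,0],[0,0,-0.5,0,0,0,0],[0,0,-0.5,0,0,0,0],[0,0,0,0,0,0,0]]]'
python3 - <<'E'
from h import *
rel([647,65,240])
E
```

```text
time: 5.08
tool_pos: [537.7, 329.8, 238.3]
tcp_rot: [180.0, 0.3, -156.3]
ft_force: [0.7, -0.6, -2.6]
finger_gap: 13.5
t 5.08 pos [537.7 329.8 238.3] rot [ 179.98    0.34 -156.26] F [ 0.7 -0.6 -2.6] gap 13.5 | shift [ 0.13  -5.728 -0.036] turn None
```

```bash
python3 -m jog '[[[0.015,-0.4,0,0,0,0,0],[0.015,-0.7,0,0,0,0,0],[0.015,-0.7,0,0,0,0,0],[0.015,-0.7,0,0,0,0,0],[0.015,-0.7,0,0,0,0,0],[0.015,-0.7,0,0,0,0,0],[0.015,-0.7,0,0,0,0,0],[0.015,-0.7,0,0,0,0,0],[0,-0.4,0,0,0,0,0],[0,0,0,0,0,0,0],[0,0,0,0,0,0,0]]]'
python3 - <<'E'
from h import *
take('wrist','w2');take('side','s2');take('top','t2');rel([592,41,240])
a=cv2.imread('pics/w2.png')[100:400,140:440];b=cv2.imread('pics/s2.png')[60:260,200:400]
cv2.imwrite('pics/ws2.png',np.hstack([cv2.resize(a,(420,420)),cv2.resize(b,(380,380)).__class__ and cv2.copyMakeBorder(cv2.resize(b,(380,380)),0,40,0,0,0)]))
E
```

```text
time: 6.45
tool_pos: [645.0, 66.4, 233.8]
tcp_rot: [180.0, -0.0, -156.2]
ft_force: [0.3, -0.6, -2.1]
finger_gap: 13.4
t 6.6 pos [645.2  66.9 234.3] rot [ 179.99   -0.   -156.18] F [-0.2  0.2 -1.8] gap 13.7 | shift [ 1.183 -0.044 -0.114] turn None
```

View pics/w2.png

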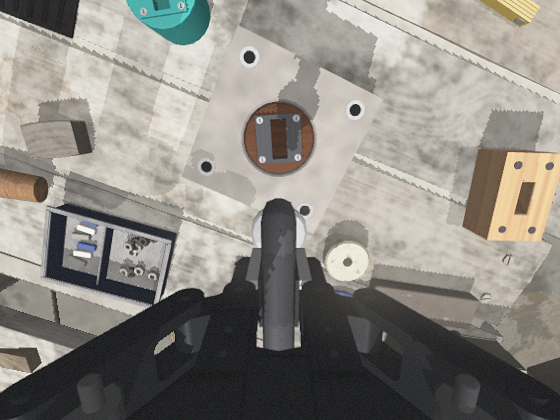

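The wrist picture shows the key held upright with its near handle end at (279,202). The two candidates are the brown former in the base socket at (279,137) and the turquoise one at (168,8). The brown one fits: it sits in the post base and has a slotted plate. I'll enlarge it to confirm.

```bash
python3 - <<'E'
from h import *
a=cv2.imread('pics/w2.png')[95:180,235:325];b=cv2.imread('pics/s2.png')
p=proj('s2',[645,67,190]);print(p);u,v=int(p[0]),int(p[1]);b=b[v-70:v+70,u-50:u+50]
cv2.imwrite('pics/c3.png',np.hstack([cv2.resize(a,(540,510),interpolation=2),cv2.resize(b,(250,350),interpolation=2).copy() if 0 else cv2.copyMakeBorder(cv2.resize(b,(250,350),interpolation=2),0,160,0,0,0)]))
E
```

```text
[305.12834452 159.56143225]
```

View pics/c3.png

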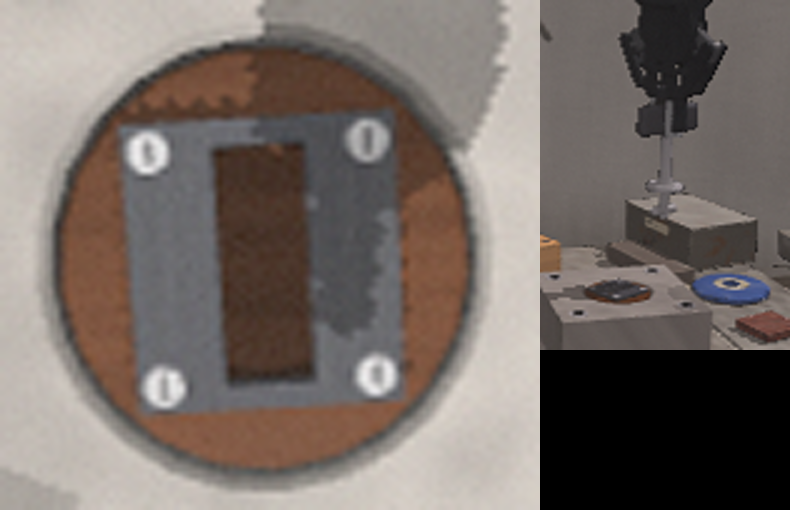

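The crop confirms it: a brown plug, with a grey plate and an open slot from about (270,119) to (287,158). In the side crop the key hangs near vertical from the jaws.

```bash
python3 - <<'E'
from h import *
def q(c,z): return np.array([px('w2',235+x/6-.4,95+y/6-.4,z=z)[:2] for x,y in c])
S=q([(212,150),(305,144),(316,378),(228,384)],83);P=q([(119,125),(393,107),(405,397),(139,413)],83)
for X in(S,P):
  d=(X[3]+X[2]-X[0]-X[1])/2; print(X.mean(0).round(1),np.linalg.norm(d).round(1),np.linalg.norm((X[1]+X[2]-X[0]-X[3])/2).round(1),np.degrees(np.arctan2(d[1],d[0])).round(2))
for c in [(258,255),(65,255),(150,255),(350,360)]:print(px('w2',235+c[0]/6,95+c[1]/6)[2])
crop('w2',235,180,90,80,7,'c4')
a=cv2.imread('pics/c4.png'); b=cv2.imread('pics/s2.png')[110:230,270:340]; 
cv2.imwrite('pics/c4.png',np.hstack([a[:,:],cv2.copyMakeBorder(cv2.resize(b,(168,288)),0,a.shape[0]-288,0,0,0)]))
for z in(250,215,190,179,158,148):print(z,proj('w2',[645.2,66.9,z]).round(1),proj('s2',[645.2,66.9,z]).round(1))
E
```

```text
[591.1  43.7] 37.0 14.7 27.25
[590.9  43.3] 45.6 43.8 27.1
40.294032477674705
78.35220004367409
82.24299741601385
82.64247712345349
250 [278.4 278.4] [306.3 136.2]
215 [278.3 249.2] [305.7 149.9]
190 [278.3 234.4] [305.2 159.6]
179 [278.3 229. ] [305.  163.8]
158 [278.3 220. ] [304.7 171.7]
148 [278.2 216.3] [304.5 175.4]
```

View pics/c4.png

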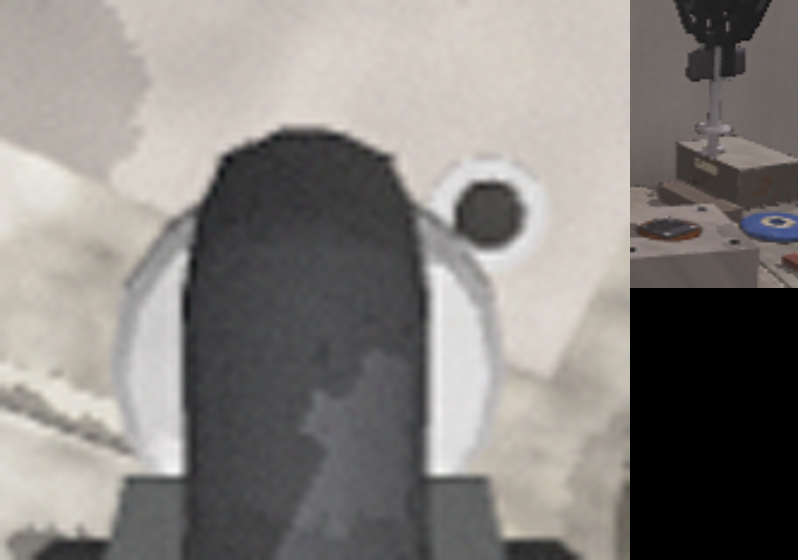

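```bash
python3 -m jog '[[[0.3,-0.01,0,0,0,0,0],[0.45,-0.01,0,0,0,0,0],[0.3,-0.01,0,0,0,0,0],[0.12,0,0,0,0,-0.0095,0],[0,0,0.3,0,0,0,0],[0,0,0.4,0,0,0,0],[0,0,0.3,0,0,0,0],[0,0,0,0,0,0,0],[0,0,0,0,0,0,0]]]' 
python3 - <<'E'
from h import *
rel([591,43.5,178],207.2)
E
```

```text
time: 7.72
tool_pos: [592.8, 40.9, 184.4]
tcp_rot: [-180.0, 0.0, -152.8]
ft_force: [-0.1, -0.0, -1.8]
finger_gap: 13.5
t 7.72 pos [592.8  40.9 184.4] rot [-180.      0.   -152.84] F [-0.1 -0.  -1.8] gap 13.5 | shift [0.008 0.061 0.128] turn [-0.      0.     -0.0001]
```

```bash
python3 -m jog '[[[0.01,0.06,0.1,0,0,0,0],[0,0,0,0,0,0,0],[0,0,0,0,0,0,0]]]' 
python3 - <<'E'
from h import *
take('wrist','w3');take('side','s3');rel([591,43.5,178],207.2)
a=cv2.imread('pics/w3.png')[170:260,230:330]
p=proj('s3',[591,43.5,90]);print(p);u,v=map(int,p);b=cv2.imread('pics/s3.png')[v-45:v+25,u-30:u+30]
cv2.imwrite('pics/c5.png',np.hstack([cv2.resize(a,(500,450),interpolation=2),cv2.resize(b,(300,350),interpolation=2).copy() if 0 else cv2.copyMakeBorder(cv2.resize(b,(300,350),interpolation=2),0,100,0,0,0)]))
E
```

```text
time: 8.1
tool_pos: [590.8, 43.4, 179.6]
tcp_rot: [-180.0, 0.0, -152.8]
ft_force: [0.8, -0.3, -1.5]
finger_gap: 13.7
t 8.2 pos [590.9  43.3 179.6] rot [-1.7998e+02  2.0000e-02 -1.5284e+02] F [-1.  -0.2 -2.7] gap 13.6 | shift [-0.004  0.002  0.032] turn [-0.      0.0001 -0.0001]
[286.5712828 200.7468216]
```

View pics/c5.png

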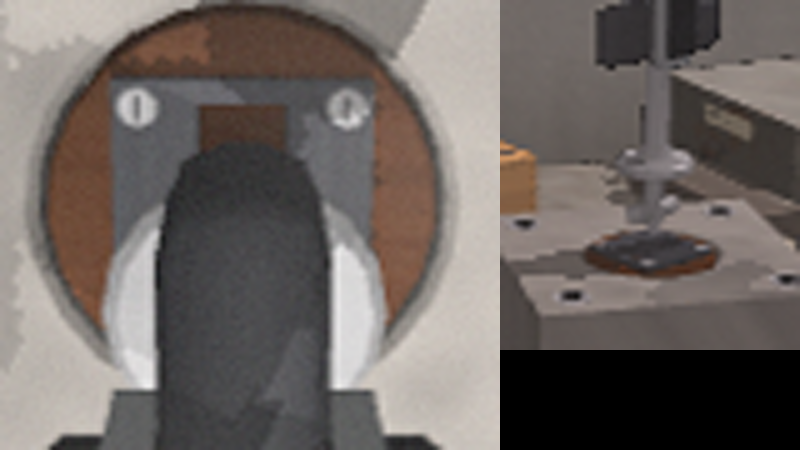

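In this crop the key handle is centred on the slot, both near x=243 of the crop. The side crop shows the tip just above the slot, so I'll lower the key.

```bash
python3 -m jog '[[[0,0,0.08,0,0,0,0],[0,0,0.08,0,0,0,0],[0,0,0.08,0,0,0,0],[0,0,0.08,0,0,0,0],[0,0,0.08,0,0,0,0],[0,0,0,0,0,0,0]]]'
```

```text
time: 8.95
tool_pos: [590.4, 43.3, 158.7]
tcp_rot: [180.0, -0.0, -152.8]
ft_force: [-0.0, 0.3, -2.9]
finger_gap: 13.4
```

```bash
python3 -m jog '[[[0,0,0.08,0,0,0,0],[0,0,0.08,0,0,0,0],[0,0,0.08,0,0,0,0],[0,0,0.06,0,0,0,0],[0,0,0,0,0,0,0],[0,0,0,0,0,0,0]]]'
```

```text
time: 9.7
tool_pos: [590.8, 43.4, 144.4]
tcp_rot: [-180.0, 0.0, -152.8]
ft_force: [-0.3, 0.0, -2.4]
finger_gap: 13.6
```

```bash
python3 -m jog '[[[0,0,0.05,0,0,0,0],[0,0,0.04,0,0,0,0],[0,0,0,0,0,0,0]]]'; python3 -m jog '[[[0,0,0,0,0,0.02,0],[0,0,0,0,0,0,0]]]'
```

```text
time: 10.07
tool_pos: [590.5, 43.3, 139.4]
tcp_rot: [180.0, -0.0, -152.8]
ft_force: [0.3, 0.2, -1.5]
finger_gap: 13.2
time: 10.32
tool_pos: [590.8, 43.3, 139.8]
tcp_rot: [-180.0, 0.0, -160.0]
ft_force: [0.2, 0.4, -2.1]
finger_gap: 13.2
```

```bash
python3 -m jog '[[[0,0,0,0,0,0.023,0],[0,0,0,0,0,0.023,0],[0,0,0,0,0,0.023,0],[0,0,0,0,0,0.023,0],[0,0,0,0,0,0.023,0],[0,0,0,0,0,0.023,0],[0,0,0,0,0,0.023,0],[0,0,0,0,0,0.023,0],[0,0,0,0,0,0.023,0],[0,0,0,0,0,0.023,0],[0,0,0,0,0,0,0],[0,0,0,0,0,0,0]]]'; python3 -c "
from h import *
rel([591,43.5,150],117.2); print(telemetry.sense()['wrist_torque'],telemetry.sense()['joint_pos'])"
```

```text
time: 11.82
tool_pos: [590.7, 43.3, 139.8]
tcp_rot: [180.0, 0.0, 117.4]
ft_force: [0.3, -1.0, -2.3]
finger_gap: 13.4
t 11.82 pos [590.7  43.3 139.8] rot [180.     0.   117.42] F [ 0.3 -1.  -2.3] gap 13.4 | shift [ 0.     0.006 -0.204] turn [0.     0.     0.0006]
[-0.01230334 -0.03567765 -0.0647428 ] [-7.61235799e-01  9.71264091e+00  9.25021630e+01 -1.03899674e-03
  7.77834631e+01 -2.81817322e+01]
```

```bash
python3 -m jog '[[[0,0,-0.06,0,0,0,0],[0,0,-0.06,0,0,0,0],[0,0,-0.05,0,0,0,0],[0,0,-0.04,0,0,0,0],[0,0,-0.04,0,0,0,0],[0,0,-0.04,0,0,0,0],[0,0,0,0,0,0,0]]]'
```

```text
time: 12.7
tool_pos: [590.8, 43.3, 154.4]
tcp_rot: [180.0, 0.0, 117.2]
ft_force: [0.1, 0.2, -8.1]
finger_gap: 13.5
```

```bash
python3 -m jog '[[[0,0,-0.15,0,0,0,0],[0,0,-0.2,0,0,0,0],[0,0,-0.2,0,0,0,0],[0,0,-0.2,0,0,0,0],[0,0,-0.2,0,0,0,0],[0,0,-0.2,0,0,0,0],[0,0,-0.2,0,0,0,0],[0,0,-0.2,0,0,0,0],[0,0,-0.2,0,0,0,0],[0,0,-0.15,0,0,0,0],[0,0,0,0,0,0,0],[0,0,0,0,0,0,0]]]'
python3 - <<'E'
from h import *
take('side','s4');take('top','t4');
c=np.mean([px('top0',*c,z=4) for c in [(360,208),(418,206),(421,265),(362,269)]],axis=0);print('mat',c)
rel([c[0],c[1],250])
E
```

```text
time: 14.2
tool_pos: [590.6, 43.3, 248.9]
tcp_rot: [-180.0, -0.0, 117.2]
ft_force: [-0.2, -0.1, -8.2]
finger_gap: 13.6
mat [ 512.59527457 -304.86296864    4.        ]
t 14.3 pos [590.4  43.4 248.6] rot [-1.7995e+02 -3.0000e-02  1.1717e+02] F [-0.4 -0.  -7.4] gap 13.4 | shift [-5.486 -4.565 -0.026] turn None
```

View pics/s4.png

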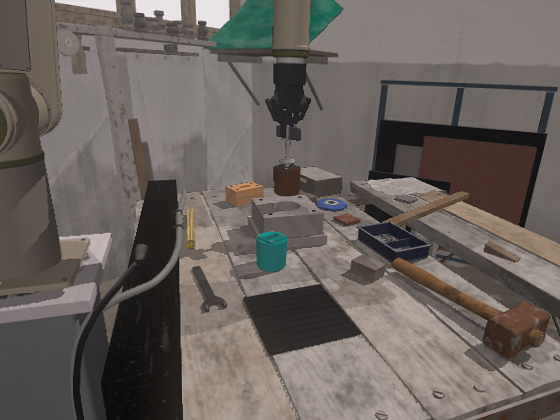

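The side view shows the former clear of the socket, hanging upright on the key at (287,180). The mat lies at (300,317).

```bash
python3 -m jog '[[[-0.1,-0.08,0,0,0,0,0],[-0.2,-0.17,0,0,0,0,0],[-0.3,-0.25,0,0,0,0,0],[-0.4,-0.33,0,0,0,0,0],[-0.4,-0.33,0,0,0,0,0],[-0.4,-0.33,0,0,0,0,0],[-0.4,-0.33,0,0,0,0,0],[-0.4,-0.33,0,0,0,0,0],[-0.4,-0.33,0,0,0,0,0],[-0.4,-0.33,0,0,0,0,0],[-0.4,-0.33,0,0,0,0,0],[-0.4,-0.33,0,0,0,0,0]]]'
python3 -m jog '[[[-0.4,-0.33,0,0,0,0,0],[-0.3,-0.25,0,0,0,0,0],[-0.25,-0.2,0,0,0,0,0],[-0.2,-0.17,0,0,0,0,0],[-0.1,-0.1,0,0,0,0,0],[0,0,0,0,0,0,0],[0,0,0,0,0,0,0],[0,0,0,0,0,0,0]]]'
python3 - <<'E'
from h import *
take('side','s5');take('top','t5');take('wrist','w5');rel([512,-306,150])
E
```

```text
time: 15.8
tool_pos: [531.2, -224.8, 249.4]
tcp_rot: [-180.0, 0.0, 117.1]
ft_force: [0.3, 0.4, -8.0]
finger_gap: 13.7
time: 16.8
tool_pos: [514.3, -301.7, 249.3]
tcp_rot: [180.0, -0.0, 117.2]
ft_force: [-0.9, -0.6, -8.6]
finger_gap: 13.4
t 16.95 pos [ 514.2 -301.9  249.3] rot [180.    0.  117.2] F [ 0.   0.3 -7.6] gap 13.5 | shift [-0.052 -0.077  1.987] turn None
```

View pics/w5.png

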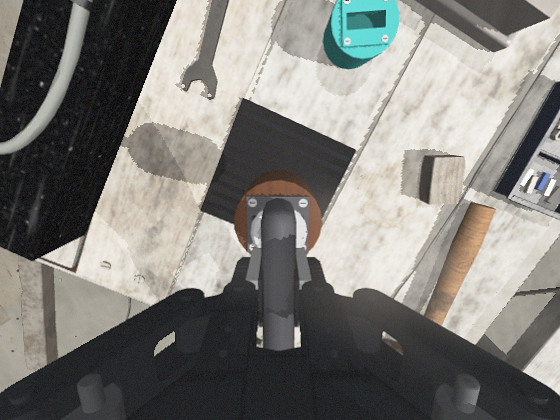

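The wrist view shows the former over the mat. Three mat corners are visible: (242,98), (357,152) and (202,212).

```bash
python3 - <<'E'
from h import *
A,B,C=[px('w5',*c,z=4) for c in [(242,98),(357,152),(202,212)]]
print(A,B,C,(B+C)/2,np.linalg.norm(A-B),np.linalg.norm(A-C));m=(B+C)/2
rel([m[0],m[1],145])
E
```

```text
[ 426.98173228 -228.57201298    4.        ] [ 588.45786594 -219.57744925    4.        ] [ 440.98937574 -387.14609998    4.        ] [ 514.72362084 -303.36177461    4.        ] 161.7264478080597 159.19156743865452
t 16.95 pos [ 514.2 -301.9  249.3] rot [180.    0.  117.2] F [ 0.   0.3 -7.6] gap 13.5 | shift [-0.03  -0.004  2.087] turn None
```

Centred within 2 mm, so I'll lower it.

```bash
python3 -m jog '[[[-0.03,0,0.15,0,0,0,0],[0,0,0.25,0,0,0,0],[0,0,0.3,0,0,0,0],[0,0,0.3,0,0,0,0],[0,0,0.3,0,0,0,0],[0,0,0.25,0,0,0,0],[0,0,0.2,0,0,0,0],[0,0,0.15,0,0,0,0],[0,0,0.1,0,0,0,0],[0,0,0.06,0,0,0,0],[0,0,0,0,0,0,0]]]'
python3 -m jog '[[[0,0,0.04,0,0,0,0],[0,0,0.04,0,0,0,0],[0,0,0.04,0,0,0,0],[0,0,0.04,0,0,0,0],[0,0,0.04,0,0,0,0],[0,0,0,0,0,0,0],[0,0,0,0,0,0,0]]]'
```

```text
time: 18.32
tool_pos: [514.8, -303.6, 146.3]
tcp_rot: [180.0, -0.0, 117.2]
ft_force: [-0.7, 0.1, -8.7]
finger_gap: 14.0
time: 19.2
tool_pos: [515.1, -303.9, 136.9]
tcp_rot: [180.0, 0.1, 117.2]
ft_force: [-0.5, -0.4, -2.8]
finger_gap: 13.7
```

```bash
python3 -m jog '[[[0,0,0.05,0,0,0,0],[0,0,0.05,0,0,0,0],[0,0,0.04,0,0,0,0],[0,0,0.02,0,0,0,0],[0,0,0,0,0,0,0],[0,0,0,0,0,0,0]]]'
```

```text
time: 19.95
tool_pos: [515.0, -303.8, 128.9]
tcp_rot: [180.0, 0.0, 117.2]
ft_force: [-2.3, 1.8, 4.9]
finger_gap: 13.2
```

```bash
python3 -m jog '[[[0,0,0,0,0,0,0.25],[0,0,0,0,0,0,0.35],[0,0,0,0,0,0,0.5],[0,0,0,0,0,0,0.7],[0,0,0,0,0,0,0.9],[0,0,0,0,0,0,1],[0,0,0,0,0,0,1],[0,0,0,0,0,0,1]]]'
python3 -m jog '[[[0,0,-0.2,0,0,0,1],[0,0,-0.4,0,0,0,1],[0,0,-0.5,0,0,0,1],[0,0,-0.6,0,0,0,1],[0,0,-0.6,0,0,0,1],[0,0,-0.4,0,0,0,1],[0,0,0,0,0,0,1],[0,0,0,0,0,0,1]]]'
python3 - <<'E'
from h import *
take('side','s6');take('wrist','w6');rel([512,-306,150])
a=cv2.imread('pics/w6.png')[60:360,130:430];b=cv2.imread('pics/s6.png')[150:390,200:400]
cv2.imwrite('pics/c6.png',np.hstack([cv2.resize(a,(400,400)),cv2.copyMakeBorder(cv2.resize(b,(333,400),interpolation=2),0,0,0,0,0)]))
E
```

```text
time: 20.95
tool_pos: [514.8, -303.6, 128.3]
tcp_rot: [180.0, 0.0, 117.2]
ft_force: [0.4, -0.4, -0.2]
finger_gap: 85.4
time: 21.95
tool_pos: [514.4, -303.4, 262.2]
tcp_rot: [-180.0, -0.1, 117.2]
ft_force: [0.3, 0.2, 0.3]
finger_gap: 85.3
t 22.05 pos [ 514.1 -303.1  261.4] rot [-1.7992e+02 -1.5000e-01  1.1716e+02] F [-0.   0.3  0.1] gap 85.6 | shift [-0.037 -0.06   2.229] turn None
```

View pics/c6.png

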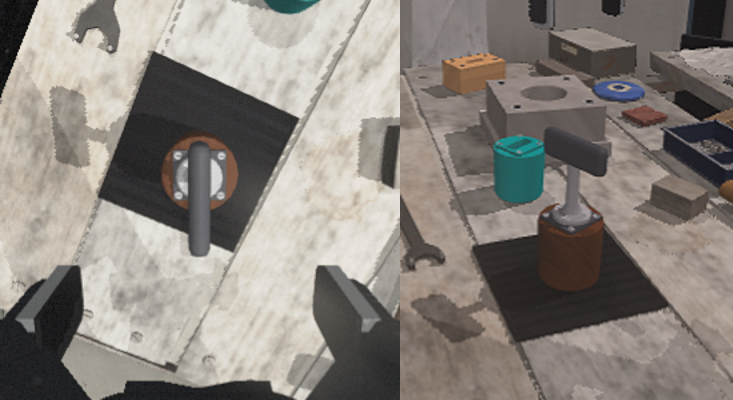

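The former stands upright on the middle of the mat, with the key seated in it and the handle still crosswise. The gripper is clear and the turquoise look-alike is untouched, so I'm handing in.

```bash
python3 -c "
from bench import job
print(job.hand_in())"
```

```text
the job is handed in; nothing more can be done
None
```

The former is out of its socket and standing upright near the middle of the mat, with the key left standing in it. I handed in at about 22 s of the 58 s allowed.

- **Key and lock:** I pinched the key by its handle and lifted it from the stand. I lowered the pin through the slot to just above shoulder contact, with no contact force. I then turned it 89.8° with almost no torque.
- **Pull and placing:** On pulling, the wrist load rose by about 6 N, which matches the former's weight. It came straight up and was set down within about 2 mm of the mat centre. I lowered the key until its shoulder touched the plate (about 5 N), let go and backed off straight up.
- **Last checks:** The final wrist and side pictures show the former upright on the mat, the key seated and upright, the gripper clear and the turquoise look-alike where it was. Wrist readings stayed below 10 N at the end of every move.
- **Disagreements:**
  - The top camera put the key handle about 5 mm and the slot about 3 mm from where the wrist camera did. I used the wrist camera's values, and the pin went in without force.
  - The gripper read about 13.5 mm on the 15 mm handle. The grip held throughout.

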